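Set the sensor carriage and hold the spring slide's flag before it

TASK

On the blue sensor test rig, first slide the sensor carriage along its track until its red pointer lines up with the yellow mark on the scale, and leave it there with the spring slide still at home. Then pull the spring-return slide out by its red post until its orange flag stands centred in front of the sensor's face, and keep holding it there against the spring: the program finishes while still holding the slide. Leave the loose things lying around the rig where they are.

Things in the scene. Friction and masses are not known exactly. Their poses are not given: they have to be found in the camera images.
- rig: Sensor test rig, fixed: blue plate 200 mm (x) by 450 mm (y from -190 to +260), 15 mm thick. Origin at its underside; z up, x away from the robot, y to the robot's left (turned up to 20 degrees). Tracks along y: spring slide at x = -55 mm (robot's side), carriage at x = +45 mm. Aluminium spring tube at x = -55, y = 100 to 250 mm, top 54 mm above the table; the slide is pulled away from it, to -y.
- carriage (a joint): Sensor carriage on its track, m: 0 at rig y = -150 mm, grows to the rig's +y, stop at 0.22; starts at 0 to 0.045. Friction (2.5 N) keeps it where it is left. Aluminium block, 60 (x) x 44 (y) mm, top 62 mm above the table, with a brass sensor whose blue face looks to the rig's -x and a red pointer on its +x side.
- carriage_knob (a point): Middle of the carriage's grip, 88 mm above the table: an upright black round knob with a white top, 22 mm in diameter, from 62 to 110 mm above the table, free all round. Slides with the carriage; its rig y is that of the red pointer and of the sensor's face.
- carriage_pointer (a point): Tip of the carriage's red pointer, 31 mm above the table, 39 mm in the rig's +x from the knob's axis; the pointer is an upright red blade, 4 mm wide, 27 to 57 mm above the table, with a red line on the carriage's top behind it.
- sensor_face (a point): Centre of the sensor's blue face (18 mm across), 45 mm above the table, 44 mm in the rig's -x from the knob's axis.
- mark_line (a point): Set mark: centre of a fixed yellow marker, 16 (x) x 6 (y) x 16 mm, on the white scale along the rig's +x edge (rig x = 95 mm), at rig y between -50 and +10 mm; 24 mm above the table. Its axes are parallel to the rig's.
- slide (a joint): Pull of the spring-return slide, m: 0 is home, grows as it is pulled to the rig's -y, end stop at 0.13. A spring pulls it home with 2.5 N at home and 50 N/m more as it is pulled (up to 9 N); let go, it returns. Grey block 40 (x) x 95 (y) mm, top 50 mm above the table (flag's arm 54 mm).
- slide_post (a point): Middle of the slide's grip, 83 mm above the table: an upright red round post, 20 mm in diameter, from 50 to 105 mm above the table, free all round; at rig x = -55 mm, and rig y = +10 mm when home. Moves with the slide; 60 mm further out (rig -y) than the flag.
- flag (a point): Middle of the slide's flag, 45 mm above the table: a small upright orange plate, 12 mm wide along y, 26 mm high, at rig x = -7 mm; rig y = +70 mm when home, so it passes 8 mm before the sensor's face. Moves with the slide.
- multimeter: Bystander: blue hand-held multimeter lying by the rig's outer end, 80 x 150 x 34 mm; origin at its underside (loose).
- gauge_block: Bystander: steel gauge block, 35 x 45 x 20 mm, lying on the rig's blue plate beyond the carriage's track; origin at its underside (loose).
- spare_sensor: Bystander: spare brass and steel proximity sensor, about 90 mm long and 24 mm high, lying on the table on the robot's side of the rig; origin at its underside (loose).
- relay: Bystander: grey relay module, 70 x 45 x 65 mm, standing on the table to the robot's right; origin at its underside (loose).
- screwdriver: Bystander: red-handled screwdriver lying on the table; origin at its underside (loose).

How it is judged:
On the way, in this order (a step that is already met when the one before it is completed fails the run):
1. the carriage's pointer is at the yellow mark, at rest, and let go, with the spring slide at home (y of carriage_pointer in the frame of mark_line between -0.006 and 0.006 m and velocity of joint carriage between -0.01 and 0.01 m/s and value of joint slide below 0.01 m and contact force between the fingers and carriage below 0.2 N), for 0.1 s.
2. the slide is pulled out with its flag before the sensor, and held there by the fingers (y of carriage_pointer in the frame of mark_line between -0.006 and 0.006 m and y of flag in the frame of sensor_face between -0.006 and 0.006 m and velocity of joint slide between -0.01 and 0.01 m/s and velocity of joint carriage between -0.01 and 0.01 m/s and contact force between the fingers and slide above 1 N), for 0.3 s.
At the end, for the whole second after the job is handed in: The red pointer is within 6 mm of the yellow mark along the scale, the orange flag is within 6 mm of the centre of the sensor's face along the track, both at rest (below 10 mm/s), and the fingers hold the slide (more than 1 N on it) all through the last second (all of step 2); the arm keeps its last pose, push and grip.
It fails at once if a bystander is moved by more than 25 mm (distance of any of multimeter, gauge_block, spare_sensor, relay, screwdriver from where it was at the start of the episode above 0.025 m).
It also fails if it takes over 45 s, if anything falls off the work surface, if the arm or the gripper's body presses on something with over 40 N, if the wrist force passes 120 N, or if a joint passes its speed limit or range.

ROBOT

A 6-joint arm with a two-finger parallel gripper is mounted at the origin on the work surface. World frame = base frame: x ahead of the robot, y to its left, z up, the work surface at z = 0. Lengths are in m, angles in rad, forces in N, time in s.
With the tool pointing down it reaches from about 0.3 to 0.85 m from the base axis. Payload 5.4 kg.
Tool frame: the origin (TCP) lies at the very end of the fingers, on their centre line; the grasp point (between the pads) lies 19 mm behind it; x points along the fingers, y is the direction in which the jaws open and shut, and the axes are right-handed (so a half turn about x gives the same grasp; the last joint's range is limited). The gripper opens to 85 mm and grips with 20 to 120 N. Pads are 22 mm wide; open, the fingers measure 114 mm over their backs; the gripper's body (76 mm by 85 mm) begins 54 mm behind the grasp point. The pads swing forward as they close: fully open they stand 13 mm farther back than shut.
Start: joints at [0.93, 0.158, 1.597, -0, 1.386, -0.21], TCP at [0.24, 0.522, 0.231] pointing down, gripper open.
Joint ranges: [-2.91, 2.91], [-0.94, 2.29], [0.18, 2.7], [-1.29, 4.43], [0.17, 2.64], [-3, 3]. Speed limits (rad/s): [2.57, 2.57, 3.14, 3.14, 3.14, 3.14].

INTERFACE

Orientations are given as a unit quaternion [x, y, z, w].
In Python, from station import arm gives the robot as it stands.
- The arm moves only by the tool move_arm, never from a script. Its argument "rows" is a list of rows, each a list of 4 numbers: the shift along the tool's x, y, z in m, then the turn about the tool's x in degrees. In form: [[tx, ty, tz, roll], ...]. A call has 1 to 8 rows; each row is the pose to reach, as a shift and turn from the pose commanded when the call began, along the tool's axes at that moment; what a row does not reach only later rows make up. A row lasts 1/8 s, in which the tool goes at most 62.5 mm and 10.7 degrees, less where a joint would pass 70% of its speed; a pose out of reach is approached as far as the arm can. A call with a gripper value outside its range is refused whole. "hand" is the finger opening in m, from 0 to 0.0854, set as the call begins (left out, the last holds). The fingers move at their own pace and stop on an object; "force" is the grip in N (left out, the last holds). Time passes only in rows, so rows that repeat a pose let the fingers close. It gives the time, the measured TCP pose, the force and the opening at its end, in the units of the state.
- arm.read_state(): the state, without advancing time (a new reading comes with each control period).
- arm.read_camera(name): name is "scene" or "top" or "wrist"; returns a dict with "pixels" (384x512x3 uint8, red, green, blue), "mtx" (3x3 intrinsics, pixels), "origin" and "orientation" of the camera in the world. Camera axes: x right, y up, looking along -z (the intrinsics and any distortion apply to the point x, -y, -z); pixel columns grow to the right and rows downward; lengths in m; the calibration is good to about 2 mm. A picture is of the moment at which its call begins. There is no depth.
- arm.sign_off(): hands the job in, once; it reports no verdict.
The state is a dict: "time": time; "qpos": joint angles; "dq": joint speeds; "tau": joint torques, N m; "eef_pos": TCP position; "tcp_rot": TCP orientation; "wrist_force": force on the tool from outside, world axes, zero at the start; "ft_torque": the same for the moment, N m; "opening": finger opening in m.
Only numpy, scipy, OpenCV 4.12 (cv2) and the standard library are available. Lean on these libraries where they do the work, as an engineer would, in place of code of your own. Each camera call takes 0.05 s, during which the arm holds its last target. There are 200 camera calls.

## Working session

There is one attempt and no reset: what is moved stays moved. The work goes in short steps, Python scripts to look and compute and a tool call to move; the robot and the scene stay as the last step left them, time stands still between calls to the robot, and variables do not carry over. Pictures are saved under pics/ and viewed, about 8 in all and at most 12, crops included, and the job is handed in when it is done.

Besides the shell and the picture viewer there is one more tool, called after ">>>" as name(argument=value, ...) on one line, values as JSON. move_arm: Moves the arm, as the interface text tells. Its arguments: {"type":"object","properties":{"rows":{"type":"array"},"hand":{"type":"number"},"force":{"type":"number"}},"required":["rows"]}

```bash
mkdir -p pics
cat > h.py <<'E'
import numpy as np, cv2
from scipy.spatial.transform import Rotation as R
from station import arm
def shot(name, fn=None):
    c=arm.read_camera(name)
    if fn: cv2.imwrite('pics/'+fn, c['pixels'][:,:,::-1])
    return c
def ray(c,u,v):
    K=np.array(c['mtx']); d=np.linalg.inv(K)@[u,v,1.]
    d=np.array([d[0],-d[1],-d[2]])
    return np.array(c['origin']), R.from_quat(c['orientation']).apply(d)
def onz(c,u,v,z):
    o,d=ray(c,u,v); return o+d*(z-o[2])/d[2]
def proj(c,p):
    q=R.from_quat(c['orientation']).inv().apply(np.array(p)-c['origin']); q=np.array([q[0],-q[1],-q[2]])
    w=np.array(c['mtx'])@q; return w[:2]/w[2]
E
python3 - <<'E'
from h import *
s=arm.read_state(); print(s)
a=shot('top'); b=shot('scene')
for c in (a,b): print(c['mtx'],c['origin'],c['orientation'],c.keys())
t=cv2.resize(a['pixels'],(800,600),interpolation=cv2.INTER_CUBIC)
cv2.imwrite('pics/top1.png',t[:,:,::-1]); cv2.imwrite('pics/scene1.png',b['pixels'][:,:,::-1])
E
```

```text
{'time': 0.0, 'qpos': array([ 9.29932996e-01,  1.59106856e-01,  1.59821314e+00,  1.21204955e-05,
        1.38619825e+00, -2.10094244e-01]), 'dq': array([-0.00089946,  0.00141049,  0.00072605, -0.00079761, -0.00075841,
        0.00191547]), 'tau': array([ 6.15845329e-04, -3.96003342e+01, -3.31431055e+01, -1.88689546e-04,
        8.46515031e-03, -6.70436430e-05]), 'eef_pos': array([0.23975271, 0.52197861, 0.23029399]), 'tcp_rot': array([ 0.1505074 ,  0.69105292, -0.15174412,  0.69048324]), 'wrist_force': array([ 1.37606776,  0.26520723, -0.36850937]), 'ft_torque': array([ 0.01662212, -0.00323315, -0.00846976]), 'opening': 0.08547474157185024}
[[453.1599888    0.         251.70093036]
 [  0.         453.1599888  198.43016383]
 [  0.           0.           1.        ]] [ 0.3957416  -0.12561558  1.61132132] [-0.03255229  0.03492412  0.70919222 -0.70339679] dict_keys(['pixels', 'mtx', 'origin', 'orientation'])
[[455.16534134   0.         248.52527454]
 [  0.         455.16534134 194.94640941]
 [  0.           0.           1.        ]] [1.16931687 0.64984864 0.76596171] [0.14930353 0.44445782 0.83404397 0.29075136] dict_keys(['pixels', 'mtx', 'origin', 'orientation'])
```

View pics/top1.png

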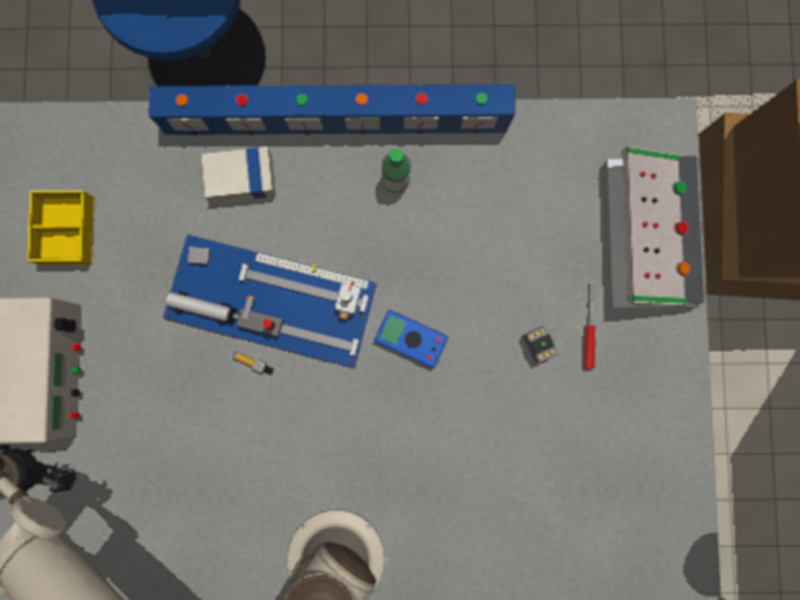

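View pics/scene1.png

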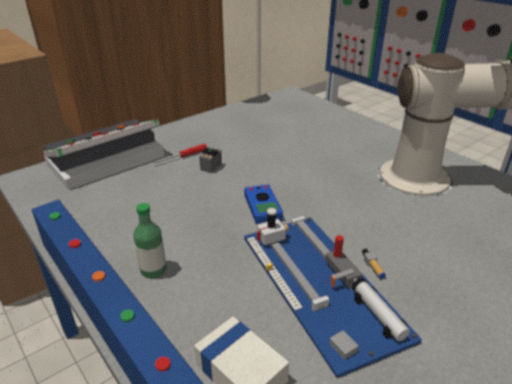

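The top view shows the rig at about (165–376, 236–366) in the enlarged picture, with the knob and carriage at (348,297), the red post at (268,324) and the yellow mark at (314,268). The multimeter lies just off the rig's outer end, and the spare sensor is at (253,362). The scene view shows the black knob at (271,215), the red post at (339,245) and the yellow mark at about (268,265).

```bash
cat > m1.py <<'E'
from h import *
c=shot('top'); p=c['pixels']; hsv=cv2.cvtColor(p,cv2.COLOR_RGB2HSV)
roi=np.zeros(p.shape[:2],np.uint8); roi[145:240,100:245]=255
def blobs(m,amin):
    n,l,s,ce=cv2.connectedComponentsWithStats(m&roi); return [(s[i,4],ce[i],l==i) for i in range(1,n) if s[i,4]>=amin]
bl=cv2.inRange(hsv,(100,150,40),(125,255,255))
b=max(blobs(bl,200),key=lambda t:t[0]); pts=np.argwhere(b[2])[:,::-1].astype(np.float32)
hull=cv2.convexHull(pts)[:,0]
W=np.array([onz(c,u,v,0.015)[:2] for u,v in hull],np.float32)
(cx,cy),sz,an=cv2.minAreaRect(W); print('rect',cx,cy,sz,an)
box=cv2.boxPoints(((cx,cy),sz,an)); e=[box[1]-box[0],box[2]-box[1]]; L=max(e,key=np.linalg.norm); L=L*np.sign(L[1])
yaw=np.arctan2(-L[0],L[1]); ry=np.array([-np.sin(yaw),np.cos(yaw)]); rx=np.array([np.cos(yaw),np.sin(yaw)])
O=np.array([cx,cy])-ry*0.035; print('yaw',np.degrees(yaw),'O',O)
rig=lambda w:((w[:2]-O)@rx,(w[:2]-O)@ry)
np.savez('rig.npz',O=O,rx=rx,ry=ry,yaw=yaw)
for nm,m,z in [('red',cv2.inRange(hsv,(0,170,70),(5,255,255))|cv2.inRange(hsv,(174,170,70),(180,255,255)),.105),('yellow',cv2.inRange(hsv,(20,140,100),(32,255,255)),.032),('black',cv2.inRange(hsv,(0,0,0),(180,255,45)),.1),('orange',cv2.inRange(hsv,(7,150,90),(19,255,255)),.058)]:
    for a,ce,_ in blobs(m,2):
        w=onz(c,*ce,z); print(nm,a,ce.round(1),w.round(4),'rig',np.round(rig(w),4))
cr=p[150:240,100:245]; cv2.imwrite('pics/top2.png',cv2.resize(cr,None,fx=5.5,fy=5.5,interpolation=cv2.INTER_CUBIC)[:,:,::-1])
E
python3 m1.py
```

```text
rect 0.5991923809051514 0.1424691081047058 (0.4418661892414093, 0.13902559876441956) 74.81672668457031
yaw -15.183269 O [0.59002562 0.10869085]
red 25 [171.2 207. ] [0.5133 0.137  0.105 ] rig [-0.0815  0.0072]
yellow 2 [201.  170.5] [0.6472 0.0461 0.032 ] rig [ 0.0715 -0.0454]
yellow 4 [219.  201.8] [ 0.5362 -0.0171  0.032 ] rig [-0.019  -0.1355]
yellow 38 [156.3 229.7] [0.4403 0.2008 0.032 ] rig [-0.1686  0.0497]
black 5 [114.  198.6] [0.5436 0.3296 0.1   ] rig [-0.1027  0.201 ]
black 27 [147.6 202.2] [0.5305 0.2172 0.1   ] rig [-0.0859  0.0891]
black 4 [141.5 205.8] [0.5188 0.2373 0.1   ] rig [-0.1024  0.1054]
black 11 [171.4 236.4] [0.416  0.1366 0.1   ] rig [-0.1753 -0.0186]
orange 2 [220.5 201.5] [ 0.5347 -0.024   0.058 ] rig [-0.0186 -0.1426]
```

View pics/top2.png

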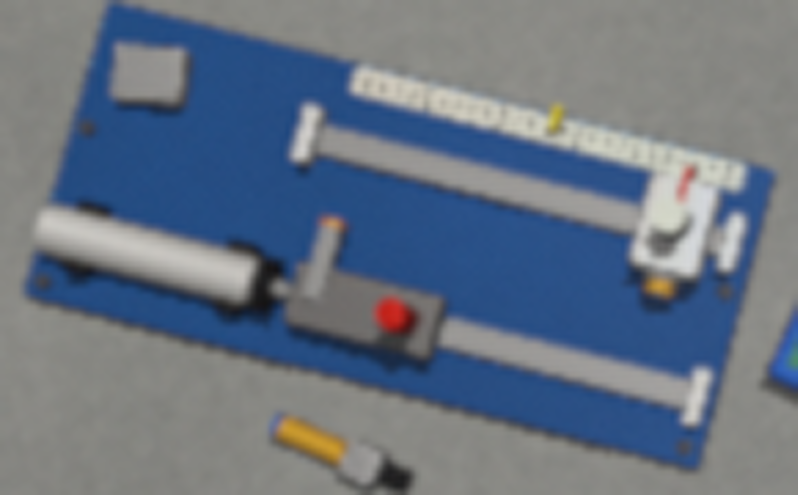

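The crop shows the plate corners at (110,0), (777,178), (700,468) and (25,295). The red post top is at (395,315), the knob top at (668,215) and the yellow mark at (556,118).

Run:
```python
from h import *
c=shot('top')
f=lambda u,v,z: onz(c,100+(u+.5)/5.5-.5,150+(v+.5)/5.5-.5,z)[:2]
A,B,C,D=[f(*q,.015) for q in [(110,0),(777,178),(700,468),(25,295)]]
print([np.linalg.norm(x) for x in (A-B,B-C,C-D,D-A)])
L=(A-B)+(D-C); yaw=np.arctan2(-L[0],L[1]); ry=np.array([-np.sin(yaw),np.cos(yaw)]); rx=np.array([np.cos(yaw),np.sin(yaw)])
O=(A+B+C+D)/4-ry*.035
print(np.degrees(yaw),O); np.savez('rig.npz',O=O,rx=rx,ry=ry,yaw=yaw)
for n,q in dict(post=(395,315,.105),knob=(670,215,.11),mark=(556,118,.028),pointer=(686,183,.06)).items():
    w=f(*q); print(n,w.round(4),np.round([(w-O)@rx,(w-O)@ry],4))
s=arm.read_state(); print(R.from_quat(s['tcp_rot']).as_matrix().round(3), s['eef_pos'])
```

```text
[np.float64(0.4488419871180267), np.float64(0.19291338910338016), np.float64(0.4478601616814507), np.float64(0.1985054593201134)]
-15.150144592365812 [0.56396863 0.11411414]
post [0.5139 0.1364] [-0.0542  0.0085]
knob [ 0.5729 -0.0305] [ 0.0465 -0.1373]
mark [0.6459 0.0477] [ 0.0964 -0.0427]
pointer [ 0.599  -0.0374] [ 0.0734 -0.1371]
[[-0.001  0.418  0.909]
 [-0.001  0.909 -0.418]
 [-1.    -0.001 -0.   ]] [0.23992654 0.52215782 0.23068798]
```

>>> move_arm(rows=[[0,-0.031,0.045,0],[0,-0.062,0.091,0],[0,-0.093,0.136,0],[0,-0.124,0.182,0],[0,-0.154,0.227,0],[0,-0.185,0.272,0],[0,-0.216,0.318,0],[0,-0.247,0.363,0]], hand=0.0854)

```text
time: 1.2
eef_pos: [0.4675, 0.1447, 0.2313]
tcp_rot: [0.151, 0.691, -0.151, 0.691]
wrist_force: [0.5, 0.3, -0.2]
opening: 0.0855
```

>>> move_arm(rows=[[0,-0.029,0.043,-2.4],[0,-0.058,0.085,-4.8],[0,-0.087,0.128,-7.2],[0,-0.116,0.171,-9.5],[0,-0.116,0.171,-9.5],[0,-0.116,0.171,-9.5]])

```text
time: 1.95
eef_pos: [0.5733, -0.03, 0.2309]
tcp_rot: [0.094, 0.701, -0.093, 0.7]
wrist_force: [0.2, 1.1, -0.7]
opening: 0.0853
```

Run:
```python
from h import *
s=arm.read_state(); print(s['time'],s['eef_pos'],R.from_quat(s['tcp_rot']).as_matrix().round(3),s['qpos'].round(2))
c=shot('wrist','w1.png'); print(c['origin'],R.from_quat(c['orientation']).as_matrix().round(3))
print('knob proj',proj(c,[.5729,-.0305,.11]),'mark',proj(c,[.6459,.0477,.024]))
```

```text
1.95 [ 0.57331583 -0.02998613  0.2309013 ] [[-0.001  0.262  0.965]
 [ 0.001  0.965 -0.262]
 [-1.     0.    -0.001]] [-0.26  0.16  1.6   0.    1.39 -1.57]
[ 0.49097841 -0.0071914   0.37258012] [[ 0.263 -0.912 -0.315]
 [ 0.965  0.249  0.086]
 [ 0.    -0.326  0.945]]
knob proj [246.12137011 188.77469027] mark [320.1664977  205.06591348]
```

View pics/w1.png

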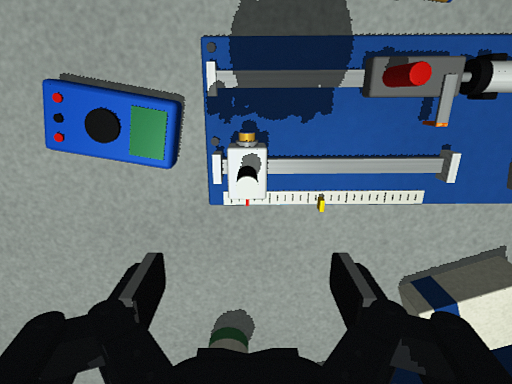

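The wrist view shows the knob at about (248,168), the red pointer at (247,202), the yellow mark at (321,203) and the red post top at (418,73). The rig is aligned with the jaws, and the image columns run along rig y.

```bash
cat > m2.py <<'E'
from h import *
g=np.load('rig.npz'); O,rx,ry=g['O'],g['rx'],g['ry']
def rig(w): return np.array([(w[:2]-O)@rx,(w[:2]-O)@ry])
def blobs(c,lo,hi,box,amin=4):
    h=cv2.cvtColor(c['pixels'],cv2.COLOR_RGB2HSV); m=np.zeros(h.shape[:2],np.uint8)
    for a,b in zip(lo,hi): m|=cv2.inRange(h,a,b)
    k=np.zeros_like(m); x0,y0,x1,y1=box; k[y0:y1,x0:x1]=255
    n,l,s,ce=cv2.connectedComponentsWithStats(m&k); return [(s[i],ce[i]) for i in range(1,n) if s[i,4]>=amin]
RED=([(0,150,60),(174,150,60)],[(6,255,255),(180,255,255)]); YEL=([(20,140,90)],[(33,255,255)]); ORA=([(8,150,90)],[(19,255,255)])
E
python3 - <<'E'
from m2 import *
c=shot('wrist')
for nm,col,z,box in [('ptr',RED,.05,(210,185,300,220)),('mark',YEL,.024,(290,185,350,220)),('post',RED,.105,(380,50,440,100)),('flag',ORA,.058,(400,100,470,140)),('sensorbrass',ORA,.045,(230,125,270,145))]:
    for s,ce in blobs(c,*col,box):
        w=onz(c,*ce,z); print(nm,s,ce.round(1),w.round(4),rig(w).round(4))
    
for p,n in [((247,175),.11)]: w=onz(c,*p,n); print(w,rig(w))
E
```

```text
ptr [246 200   3   6  13] [246.6 202.7] [ 0.6085 -0.0393  0.05  ] [ 0.0831 -0.1365]
mark [317 200   1   4   4] [317.  201.5] [0.64   0.0453 0.024 ] [ 0.0914 -0.0466]
mark [319 200   5  12  60] [321.  205.5] [0.6467 0.0492 0.024 ] [ 0.0968 -0.041 ]
post [382  62  49  25 797] [408.7  76.1] [0.5133 0.1299 0.105 ] [-0.053  0.002]
post [387  64  22   7  54] [399.4  66.9] [0.504 0.123 0.105] [-0.0602 -0.0071]
flag [435 123  12   4  44] [440.4 124.5] [0.5741 0.1821 0.058 ] [-0.008   0.0683]
[ 0.56006096 -0.02568381  0.11      ] [ 0.03276425 -0.13596043]
```

>>> move_arm(rows=[[0.045,0,-0.001,0],[0.095,0,-0.001,0],[0.135,0,-0.001,0],[0.157,0,-0.001,0],[0.157,0,-0.001,0]])

```text
time: 2.68
eef_pos: [0.5708, -0.0286, 0.0725]
tcp_rot: [0.093, 0.703, -0.093, 0.699]
wrist_force: [-0.2, -0.0, 0.9]
opening: 0.0855
```

>>> move_arm(rows=[[0,0,0,0],[0,0,0,0],[0,0,0,0],[0,0,0,0],[0,0,0,0],[0,0,0,0]], hand=0.0, force=30)

```text
time: 3.42
eef_pos: [0.5733, -0.0303, 0.0752]
tcp_rot: [0.093, 0.701, -0.093, 0.701]
wrist_force: [-1.8, 0.2, 5.9]
opening: 0.0214
```

>>> move_arm(rows=[[0,0.01,0,0],[0,0.025,0,0],[0,0.042,0,0],[0,0.059,0,0],[0,0.076,0,0],[0,0.088,0,0],[0,0.094,0,0],[0,0.094,0,0]])

```text
time: 4.42
eef_pos: [0.5976, 0.0613, 0.0751]
tcp_rot: [0.093, 0.701, -0.093, 0.701]
wrist_force: [-2.4, 2.9, 7.4]
opening: 0.0214
```

Run:
```python
from m2 import *
s=arm.read_state(); print(s['time'],s['eef_pos'],rig(s['eef_pos']),s['wrist_force'],s['opening'])
c=shot('wrist','w2.png')
cv2.imwrite('pics/w2c.png',cv2.resize(c['pixels'][180:330,180:380],None,fx=4,fy=4,interpolation=cv2.INTER_CUBIC)[:,:,::-1])
```

```text
4.425 [0.59756868 0.06130309 0.07513667] [ 0.04623439 -0.0421942 ] [-2.35656411  2.92066531  7.43763798] 0.021352789347990363
```

View pics/w2.png

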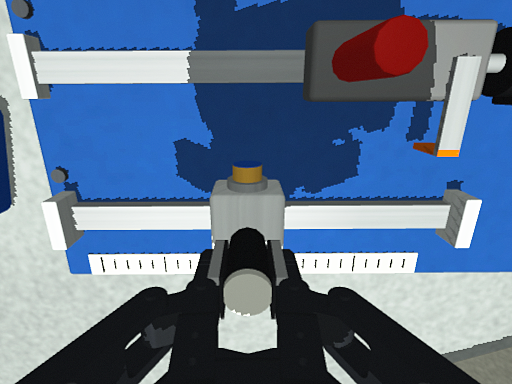

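The knob is held between the fingers (246,270), and the pointer and mark are hidden behind the gripper. I'll release, rise and check.

>>> move_arm(rows=[[0,0,0,0],[0,0,0,0],[0,0,0,0],[0,0,0,0]], hand=0.0854)

```text
time: 4.97
eef_pos: [0.5973, 0.0605, 0.0741]
tcp_rot: [0.093, 0.701, -0.093, 0.701]
wrist_force: [0.0, -0.1, 0.4]
opening: 0.0856
```

>>> move_arm(rows=[[-0.04,0,0,0],[-0.09,0,0,0],[-0.135,0,0,0],[-0.157,0,0,0],[-0.157,0,0,0],[-0.157,0,0,0]])

```text
time: 5.72
eef_pos: [0.5966, 0.0606, 0.2296]
tcp_rot: [0.093, 0.702, -0.093, 0.7]
wrist_force: [-0.2, -0.4, -0.6]
opening: 0.0855
```

Run:
```python
from m2 import *
s=arm.read_state(); print(s['time'],s['eef_pos'],rig(s['eef_pos']),s['wrist_force'],s['opening'])
c=shot('wrist')
for nm,col,z,box in [('ptr/post',RED,.05,(0,0,512,240)),('mark',YEL,.024,(200,185,350,220)),('flag',ORA,.058,(200,90,512,150))]:
    for t,ce in blobs(c,*col,box):
        w=onz(c,*ce,z); print(nm,t,ce.round(1),w.round(4),rig(w).round(4))
cv2.imwrite('pics/w3c.png',cv2.resize(c['pixels'][50:225,170:430],None,fx=3,fy=3,interpolation=cv2.INTER_CUBIC)[:,:,::-1])
```

```text
5.725 [0.59659927 0.06061578 0.22955645] [ 0.0454783  -0.04311098] [-0.17281916 -0.43618071 -0.60490027] 0.08548231300786953
ptr/post [293  63  30  25 463] [310.   74.4] [0.5129 0.1503 0.05  ] [-0.0588  0.0216]
ptr/post [247 201   4   6  20] [248.4 203.2] [0.6321 0.0527 0.05  ] [ 0.0818 -0.0415]
mark [246 202   4  12  33] [247.3 209.1] [0.6491 0.0467 0.024 ] [ 0.0998 -0.0428]
flag [349 125  12   3  31] [354.5 126.1] [0.5748 0.184  0.058 ] [-0.0078  0.0703]
```

View pics/w3c.png

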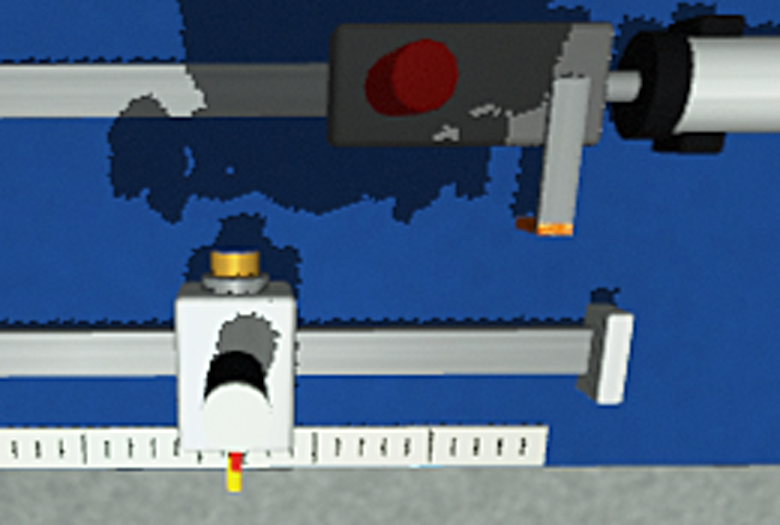

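The crop shows the red pointer (235,460) directly over the yellow mark (234,480), about 1 mm apart. The slide is still at home, with the post at (424,75) and the flag at (556,228). Next is the post.

>>> move_arm(rows=[[0,0.018,-0.034,0],[0,0.036,-0.068,0],[0,0.053,-0.1,0],[0.05,0.053,-0.1,0],[0.1,0.053,-0.1,0],[0.145,0.053,-0.1,0],[0.166,0.053,-0.1,0],[0.166,0.053,-0.1,0]])

```text
time: 6.78
eef_pos: [0.5118, 0.1378, 0.0621]
tcp_rot: [0.093, 0.703, -0.094, 0.698]
wrist_force: [-0.6, -0.6, -0.1]
opening: 0.0856
```

>>> move_arm(rows=[[0,0,0,0],[0,0,0,0],[0,0,0,0],[0,0,0,0],[0,0,0,0],[0,0,0,0]], hand=0.0, force=60)

```text
time: 7.52
eef_pos: [0.5154, 0.1384, 0.0662]
tcp_rot: [0.094, 0.7, -0.093, 0.701]
wrist_force: [-0.8, 2.9, 6.8]
opening: 0.0188
```

Run:
```python
from m2 import *
s=arm.read_state(); print(s['time'],s['eef_pos'],rig(s['eef_pos']),s['wrist_force'],s['opening'])
c=shot('wrist','w4.png')
for t,ce in blobs(c,*ORA,(150,100,512,384)):
    w=onz(c,*ce,.058); print(t,ce.round(1),w.round(4),rig(w).round(4))
```

```text
7.525 [0.51542816 0.13836375 0.06619254] [-0.05319104  0.01072078] [-0.75029692  2.86311661  6.80315996] 0.018803189935227095
[322 281  10  11  73] [325.9 284.5] [0.5519 0.1786 0.058 ] [-0.0285  0.0591]
```

View pics/w4.png

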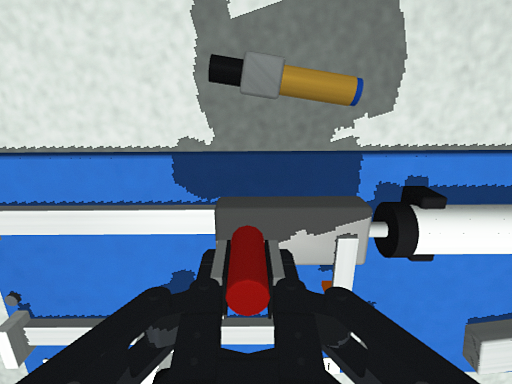

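The post is gripped (247,270), and the spare sensor at (285,80) is clear of the gripper. Pulling 112 mm toward rig −y.

>>> move_arm(rows=[[0,-0.01,0,0],[0,-0.026,0,0],[0,-0.044,0,0],[0,-0.062,0,0],[0,-0.08,0,0],[0,-0.096,0,0],[0,-0.107,0,0],[0,-0.112,0,0]])

```text
time: 8.57
eef_pos: [0.4867, 0.0303, 0.0662]
tcp_rot: [0.095, 0.7, -0.093, 0.702]
wrist_force: [3.7, 7.5, 3.6]
opening: 0.0186
```

>>> move_arm(rows=[[0,0,0,0],[0,0,0,0],[0,0,0,0],[0,0,0,0]])

```text
time: 9.07
eef_pos: [0.4868, 0.0307, 0.0662]
tcp_rot: [0.094, 0.7, -0.093, 0.702]
wrist_force: [3.2, 7.4, 3.6]
opening: 0.0187
```

Run:
```python
from m2 import *
s=arm.read_state(); print(s['time'],s['eef_pos'],rig(s['eef_pos']),s['wrist_force'],s['opening'])
w=shot('wrist'); t=shot('top'); sc=shot('scene')
f=lambda p,z:cv2.resize(p,z,interpolation=cv2.INTER_CUBIC)
for n,c in (('top',t),('scene',sc),('wrist',w)): print(n,'sensor',proj(c,[*(O-.0*rx-.042*ry),.045]).round(1))
a=f(t['pixels'][160:230,150:250],(500,350)); b=f(sc['pixels'][190:310,235:385],(500,400)) 
im=np.zeros((600,800,3),np.uint8); im[:300,:400]=f(t['pixels'][165:225,160:240],(400,300)); im[:300,400:]=f(sc['pixels'][205:295,250:370],(400,300)); im[300:,:400]=f(w['pixels'],(400,300)); im[300:,400:]=f(w['pixels'][240:384,256:448],(400,300))
cv2.imwrite('pics/all5.png',im[:,:,::-1])
```

```text
9.075 [0.48681366 0.03070309 0.06618291] [-0.05267397 -0.10067644] [3.20804324 7.44944349 3.6331554 ] 0.018735650945222424
top sensor [192.6 196.8]
scene sensor [304.9 248.5]
wrist sensor [332.4 306.9]
```

View pics/all5.png

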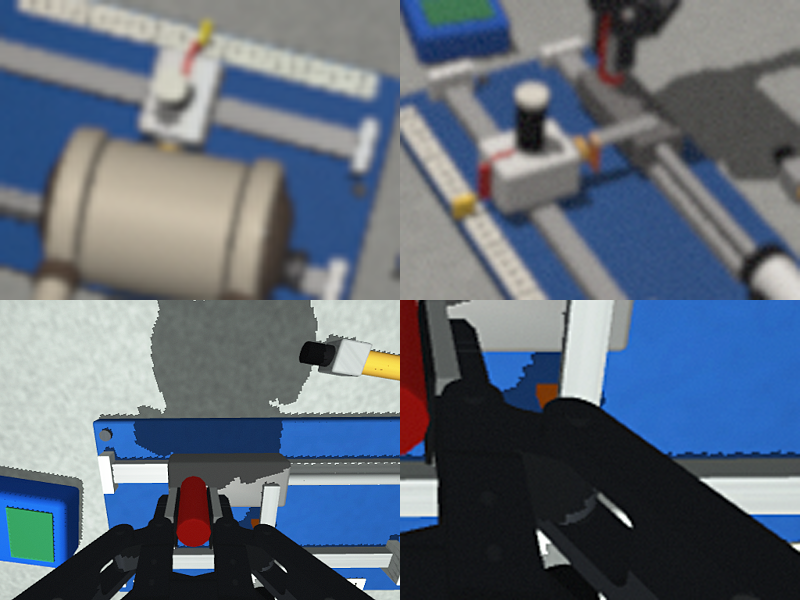

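The composite shows the pointer in line with the yellow mark (top view 200,35; scene view 470,200). The flag stands just before the sensor (scene view 594,150), and the post is held in the fingers. One numeric check of the flag and pointer from the scene camera:

Run:
```python
from m2 import *
s=arm.read_state(); c=shot('scene')
def onx(u,v,x):
    o,d=ray(c,u,v); k=(x-(o[:2]-O)@rx)/(d[:2]@rx); p=o+k*d; return rig(p).round(4),p[2].round(4)
for nm,col,x,box in [('flag/brass',ORA,-.007,(295,235,320,265)),('ptr',RED,.084,(268,240,295,270)),('mark',YEL,.095,(260,255,280,275))]:
    for t,ce in blobs(c,*col,box): print(nm,t,ce.round(1),onx(*ce,x))
cv2.imwrite('pics/s6.png',cv2.resize(c['pixels'][230:275,255:325],None,fx=11,fy=11,interpolation=cv2.INTER_NEAREST)[:,:,::-1])
for nm,y in (('f-6',-.0475),('f+6',-.0355)): print(nm,[proj(c,[*(O-.007*rx+y*ry),z]).round(1) for z in (.033,.058)])
print('face c',proj(c,[*(O+.001*rx-.0418*ry),.045]))
```

```text
flag/brass [306 247   3   7  14] [307.4 250.1] (array([-0.007 , -0.0415]), np.float64(0.0381))
ptr [274 255   3   9  19] [274.9 258.9] (array([ 0.084 , -0.0337]), np.float64(0.0489))
mark [267 264   5   6  22] [269.  266.3] (array([ 0.095 , -0.0418]), np.float64(0.0229))
f-6 [array([306. , 250.2]), array([306.7, 242.3])]
f+6 [array([308.4, 253.2]), array([309.1, 245.3])]
face c [304.55365507 248.70676998]
```

View pics/s6.png

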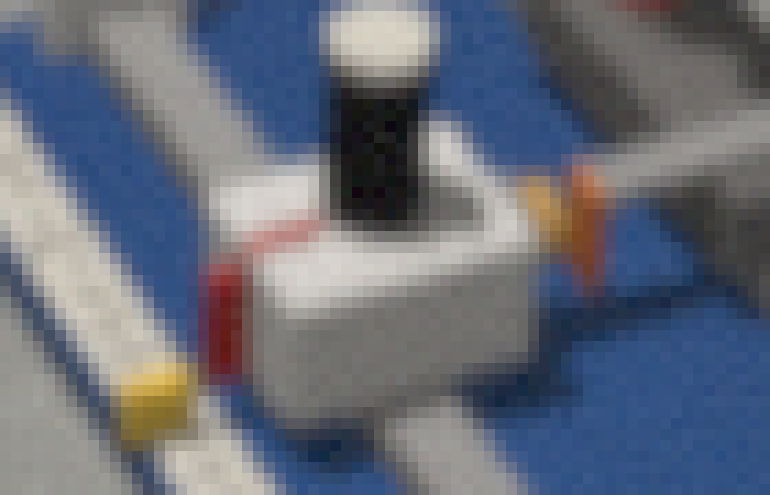

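The flag is at rig y −41.5 mm by the scene camera and −41.1 mm by the arm's travel, against about −42 mm for the sensor. The scene camera's pointer reading (−33.7 mm) is poorly conditioned: along that oblique ray, 1 mm of assumed x shifts y by about 2 mm. The near-vertical wrist view gave a pointer-to-mark gap of about 1 mm, so I'm handing in.

Run:
```python
from h import *
s=arm.read_state(); print(s['time'],s['eef_pos'],s['wrist_force'],s['opening']); print(arm.sign_off())
```

```text
9.275 [0.48682279 0.03070456 0.06618237] [3.02549469 6.88050919 2.77206851] 0.018097954380807274
the job is handed in; nothing more can be done
None
```

I slid the carriage about 94 mm by its knob until the pointer met the yellow mark, then let go of it with the slide still at home. I then gripped the red post, pulled the slide out about 111 mm, and handed the job in while still holding it, at 9.3 s.

**Last checks:**
- **Pointer to mark:** about 1 mm apart in the wrist view. The scene camera disagreed by about 8 mm. I discounted it because that camera looks at the pointer at a steep slant, where a small error in assumed position is doubled.
- **Flag to sensor:** the flag is at rig y of about −41 mm and the sensor at about −42 mm. This rests mostly on how far the arm travelled, because the gripper hid the flag from the wrist camera and the scene camera's matching value (−41.5 mm) has the same slant problem.
- **Hold:** the last reading showed about 7 N on the wrist, close to the spring's expected pull, with the fingers on the post.
- **Loose things:** the arm kept clear of them, and those in the late pictures looked undisturbed. I did not measure their positions again.

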